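Hang the lift-off door on the parts cabinet

ROBOT

A 7-joint arm with a two-finger parallel gripper is mounted at the origin on the work surface. World frame = base frame: x ahead of the robot, y to its left, z up, the work surface at z = 0. Lengths are in m, angles in rad, forces in N, time in s.
With the tool pointing down it reaches from about 0.4 to 0.875 m from the base axis. Payload 6.5 kg.
Tool frame: the origin (TCP) lies at the very end of the fingers, on their centre line; the grasp point (between the pads) lies robot.grip_depth behind it (robot.grip_depth is the distance from the TCP to the grasp point, in m); z points along the fingers, y is the line along which they close (so a half turn about z gives the same grasp; the last joint's range is limited). The gripper opens to 85 mm and grips with 20 to 120 N. Pads are 22 mm wide; open, the fingers measure 114 mm over their backs; the gripper's body (76 mm by 85 mm) begins 54 mm behind the grasp point. The pads swing forward as they close: fully open they stand 13 mm farther back than shut.
Start: joints at [-1.412, 0.536, -0.004, 1.538, 0.003, 1.067, -0.071], TCP at [0.145, 0.634, 0.231] pointing down, gripper open.
Joint ranges: [-2.7, 2.7], [-0.37, 2.16], [-1.27, 1.26], [0.24, 2.4], [-1.31, 4.45], [0.19, 1.91], [-2.76, 2.76]. Speed limits (rad/s): [2.39, 2.39, 3.14, 3.14, 3.14, 3.14, 3.14].

INTERFACE

Orientations are given as a unit quaternion [x, y, z, w].
In Python, from bench import robot gives the robot as it stands.
- The arm moves only by the tool step_arm, never from a script. Its argument "series" is a list of rows, each a list of 5 numbers: the opening, from -1 (shut) to 1 (fully open), then the shift along the tool's x, y, z scaled (see below), then the turn about the tool's z scaled (see below). In form: [[fingers, x, y, z, twist], ...]. A call has 1 to 12 rows; each row is the pose to reach, as a shift and turn from the pose commanded when the call began, along the tool's axes at that moment; what a row does not reach only later rows make up. The controller multiplies each number of a shift by 120 mm and each number of a turn by 90 degrees. A row lasts 1/10 s, in which the tool goes at most 50 mm and 8.59 degrees, less where a joint would pass 70% of its speed; a pose out of reach is approached as far as the arm can. A call with a number of a shift or a turn outside -1 to 1 is refused whole. A call with a gripper value outside its range is refused whole. The fingers move at their own pace and stop on an object; the grip force is fixed at half the most. Time passes only in rows, so rows that repeat a pose let the fingers close. It gives the time, the measured TCP pose, the force, the opening and the grip force at its end, in the units of the state.
- robot.observe(): the state, without advancing time (a new reading comes with each control period).
- robot.read_camera(name): name is "scene" or "top" or "wrist"; returns a dict with "color" (420x560x3 uint8, red, green, blue), "fov_y" (degrees; the focal length in pixels is half the picture's height over the tangent of half this angle, whatever the lens; pixels are square), "cx", "cy" (the principal point, pixels), "rvec" (rotation vector, rad) and "tvec" (3), from world to camera coordinates, as OpenCV has them; the wrist camera has in their place "hand_eye" (4x4, takes a point from camera to tool coordinates, whose origin is the TCP and whose axes are the flange's). Camera axes: x right, y down, z forward; pixel columns grow to the right and rows downward; lengths in m; the calibration is good to about 2 mm. A picture is of the moment at which its call begins: read the wrist's pose just before it. There is no depth.
- robot.finish_job(): hands the job in; it is judged then, once.
Trained networks look in the newest picture that a camera, given by its name, has taken for a name from the list of things; names that differ only in an ending like _2 or _b are one class to them, and where a whole thing is asked for, a point or a joint stands for the part that bears it (a point fixed in the world has none). Each returns a list of dicts, best first, with "p" (0 to 1); they miss things now and then, are a little off and sometimes report something else, mostly with a low value. They report only what shows in the picture. A call takes as long as a camera call. They do not tell look-alikes from the thing itself.
- robot.search_frame(query, camera): "rect" ([left, top, right, bottom] in pixels, round what is visible of it).
- robot.tip_of(query, camera): "xy" ([column, row] in pixels: a listed point, or the origin of a listed thing).
The state is a dict: "time": time; "qpos": joint angles; "joint_velocities": joint speeds; "joint_efforts": joint torques, N m; "position": TCP position; "eef_rot": TCP orientation; "force": force on the tool from outside, world axes, zero at the start; "moment": the same for the moment, N m; "width": finger opening in m; "gripper_force": force on a finger pad.
Only numpy, scipy, OpenCV 4.12 (cv2) and the standard library are available. Lean on these libraries where they do the work, as an engineer would, in place of code of your own. Each camera call takes 0.05 s, during which the arm holds its last target. There are 200 camera calls.

TASK

Take the blue lift-off door out of its wooden stand and hang it, standing well open, on the grey parts cabinet: lower it gently so that both knuckles drop over the two upright hinge pins at once, and go fully home. Then swing the door gently shut against its rubber stop and let go. Never force the door down on the pins, and leave the things standing around where they are.

Things in the scene. Friction and masses are not known exactly. Their poses are not given: they have to be found in the camera images.
- door: Blue steel lift-off door, loose, about 0.45 kg, upright in the stand's groove at the start. Panel 165 x 12 x 170 mm (own x, y, z). Origin: middle of the panel's underside; z up, x from knuckle edge to free edge. Outer face, with yellow stripe, is the -y face; a black pull knob on it (x +60, 70 mm up) stands 20 mm proud. Two knuckles stand off the -x edge.
- knuckle_low (a point): Centre of the lower end of the lower knuckle's bore, on the door (axes as the door's): x -96.5, y 0, 25 mm above the door's underside. A knuckle is a vertical steel tube 25 mm long, 17.4 mm outside, with a 10 mm bore right through.
- knuckle_high (a point): The same of the upper knuckle, 90 mm higher, 115 mm above the door's underside.
- cabinet: Fixed grey steel cabinet, 140 deep (x) x 220 wide (y) x 225 mm high. Origin: middle of its underside; its open front, at x -70 mm, faces away from the robot; +y is the left of one looking at the front. On the front of the left jamb a steel hinge plate carries two brackets 16 mm wide, each with an upright brass pin. Door hung open at a right angle: its x along cabinet -x.
- hinge_low (a point): On the cabinet, axes as the cabinet's: bracket top on which the lower knuckle rests when home, 60 mm up. The pin above it: 8 mm diameter, 20 mm tall, top 3 mm tapered to 6.4 mm. The plate is clamped in level slots: both pins together stand up to 12 mm to either side (cabinet y) of this marked middle, 0 in x, differently each time and not measured: feel (or see) it.
- hinge_high (a point): The same for the upper pin: 150 mm up, its tip 170 mm up.
- stand: Fixed wooden stand, 100 x 90 mm, 46 mm high, with a groove along its x that holds the door upright; the groove's floor is 12 mm up, 15.4 mm wide. Origin: middle of its underside.
- filter: Loose white can, 72 mm across, 85 mm high; bystander. Origin: middle of the underside.
- carton: Loose cardboard box 90 x 70 x 60 mm; bystander. Origin: middle of the underside.
- spray: Loose red bottle, 60 mm across, 170 mm high; bystander. Origin: middle of the underside.
- door_top (a point): Middle of the door's top edge (12 mm thick, straight, free to be pinched from above), 170 mm above its underside; axes as the door's.
- stop (a point): On the cabinet: centre of the front of the rubber stop (34 mm wide, 40 to 190 mm up, 8 mm thick) on the right jamb, 78 mm before and 89 mm right of the cabinet origin. The shut door's inner face rests on it, the door's x along cabinet -y, outer face to cabinet -x, parallel to the front. The door turns easily on its pins and stays where it is left.
Mind the look-alikes: they are no part of the job. Of the things like the door, leave any that is green; of the rest the larger one is meant.

How it is judged:
By the outcome, as a careful person would: the job done as asked, in the order asked, and still so for the second after the job is handed in, with the robot touching nothing.
It also fails if it takes over 64 s, if anything falls off the work surface, if the arm or the gripper's body presses on something with over 40 N, if the wrist force passes 120 N, or if a joint passes its speed limit or range.

## Working session

There is one attempt and no reset: what is moved stays moved. The work goes in short steps, Python scripts to look and compute and a tool call to move; the robot and the scene stay as the last step left them, time stands still between calls to the robot, and variables do not carry over. Pictures are saved under pics/ and viewed, at most 10 in all, crops included, and the job is handed in when it is done.

Besides the shell and the picture viewer there is one more tool, called after "Emit:" in YAML: its name, and indented under it one key for each argument. step_arm: Moves the arm, as the interface text tells. Shifts and turns lie within -1 to 1; 1 stands for 120 mm of shift or 90 degrees of turn. Its arguments: {"type":"object","properties":{"series":{"type":"array","items":{"type":"array","items":{"type":"number"}}}},"required":["series"]}

```bash
mkdir -p pics
cat > h.py <<'E'
import numpy as np, cv2
from bench import robot
from scipy.spatial.transform import Rotation as R
def cam(name):
    s=robot.observe(); c=robot.read_camera(name)
    f=c["color"].shape[0]/2/np.tan(np.radians(c["fov_y"])/2)
    K=np.array([[f,0,c["cx"]],[0,f,c["cy"]],[0,0,1.]])
    if "hand_eye" in c:
        T=np.eye(4);T[:3,:3]=R.from_quat(s["eef_rot"]).as_matrix();T[:3,3]=s["position"]
        W=np.linalg.inv(T@np.array(c["hand_eye"]))
    else:
        W=np.eye(4);W[:3,:3]=R.from_rotvec(np.ravel(c["rvec"])).as_matrix();W[:3,3]=np.ravel(c["tvec"])
    return c["color"],K,W
def save(img,n): cv2.imwrite("pics/"+n,img[:,:,::-1])
def at_z(K,W,uv,z):
    d=W[:3,:3].T@np.linalg.solve(K,[uv[0],uv[1],1.]); o=-W[:3,:3].T@W[:3,3]
    return o+d*(z-o[2])/d[2]
def proj(K,W,p):
    q=K@(W[:3,:3]@np.array(p)+W[:3,3]); return q[:2]/q[2]
def tri(obs):
    A=[];b=[]
    M=np.zeros((3,3));v=np.zeros(3)
    for K,W,uv in obs:
        d=W[:3,:3].T@np.linalg.solve(K,[uv[0],uv[1],1.]);d/=np.linalg.norm(d);o=-W[:3,:3].T@W[:3,3]
        P=np.eye(3)-np.outer(d,d);M+=P;v+=P@o
    return np.linalg.solve(M,v)
E
python3 - <<'E'
from h import *
s=robot.observe();print(s["position"],s["eef_rot"],s["force"],s["width"],robot.grip_depth)
for n in ["scene","top"]:
    img,K,W=cam(n);save(img,n+"1.png");print(n,"cam at",-W[:3,:3].T@W[:3,3],K[0,0])
    for q in ["door","cabinet","stand","filter","carton","spray"]:
        print(q,[(np.round(r["rect"]).astype(int).tolist(),round(r["p"],2)) for r in robot.search_frame(q,n)[:3]])
    for q,z in [("door_top",.182),("knuckle_low",.037),("knuckle_high",.127),("hinge_low",.06),("hinge_high",.15),("stop",.115),("cabinet",0),("stand",0),("door",.012)]:
        print(q,[(np.round(r["xy"],1).tolist(),round(r["p"],2),np.round(at_z(K,W,r["xy"],z),3).tolist()) for r in robot.tip_of(q,n)[:3]])
E
```

```text
[0.14479036 0.63303124 0.23042196] [ 1.12126013e-01  9.93693623e-01 -8.60395645e-04 -2.41941475e-05] [-0.91204134 -0.21690048  0.3296689 ] 0.08577698416648988 0.0187
scene cam at [ 0.05087431 -0.78312296  0.94738119] 394.6229537162845
door [([191, 138, 236, 186], 0.83), ([212, 158, 261, 208], 0.67), ([219, 204, 230, 253], 0.63)]
cabinet [([244, 194, 341, 308], 0.91)]
stand [([230, 195, 256, 218], 0.87)]
filter [([247, 195, 344, 310], 0.69), ([325, 325, 358, 366], 0.65)]
carton [([248, 150, 275, 176], 0.79)]
spray [([393, 284, 420, 335], 0.97)]
door_top [([211.8, 141.4], 0.97, [0.5, 0.444, 0.182]), ([221.1, 213.2], 0.73, [0.355, 0.056, 0.182])]
knuckle_low [([217.3, 246.4], 0.82, [0.332, 0.075, 0.037]), ([233.9, 168.4], 0.68, [0.574, 0.436, 0.037]), ([214.0, 203.1], 0.59, [0.414, 0.279, 0.037])]
knuckle_high [([212.2, 186.1], 0.86, [0.412, 0.261, 0.127]), ([222.4, 234.5], 0.82, [0.338, 0.027, 0.127]), ([236.0, 149.9], 0.75, [0.585, 0.423, 0.127])]
hinge_low [([331.3, 261.7], 0.86, [0.586, -0.187, 0.06])]
hinge_high [([333.1, 241.1], 0.8, [0.583, -0.189, 0.15])]
stop []
cabinet [([287.
[... 801 characters left out ...]
 0.7, [0.589, 0.459, 0.037]), ([259.3, 283.4], 0.67, [0.338, 0.07, 0.037]), ([188.9, 258.2], 0.6, [0.405, 0.272, 0.037])]
knuckle_high [([258.4, 281.8], 0.88, [0.347, 0.067, 0.127]), ([182.2, 258.5], 0.82, [0.404, 0.272, 0.127]), ([115.7, 189.7], 0.8, [0.586, 0.46, 0.127])]
hinge_low [([354.8, 199.1], 0.88, [0.58, -0.196, 0.06]), ([431.0, 184.9], 0.36, [0.625, -0.41, 0.06])]
hinge_high [([359.9, 191.7], 0.94, [0.589, -0.196, 0.15])]
stop [([291.0, 211.2], 0.79, [0.537, -0.016, 0.115])]
cabinet []
stand [([194.8, 224.9], 0.68, [0.502, 0.266, 0.0])]
door [([195.9, 223.3], 0.88, [0.506, 0.261, 0.012]), ([128.9, 231.6], 0.87, [0.478, 0.456, 0.012]), ([242.5, 270.6], 0.61, [0.372, 0.121, 0.012])]
```

View pics/scene1.png

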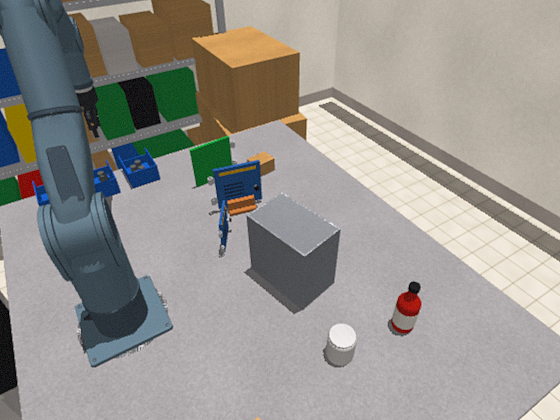

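View pics/top1.png

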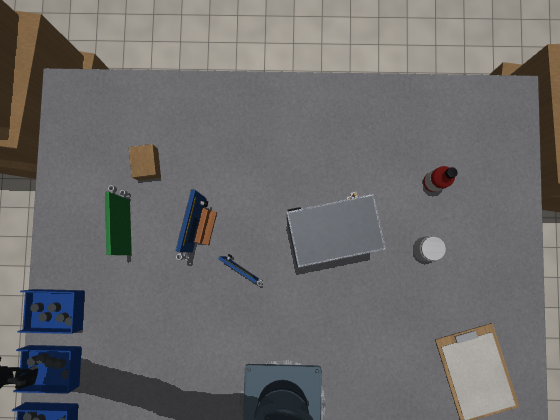

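The door that is wanted is the blue one in the orange stand, at top-view pixel (188,222); its knuckles are at the bottom (182,258). The small blue door is at (240,270) and the green one at (118,223). The cabinet's hinge pins are at (355,197), on its far side. I'll move over the door and then over the hinges, taking wrist looks at each.

Emit:
step_arm:
  series:
    - [1,0,0,-1,0]
    - [1,0,0,-1,0]
    - [1,0,0,-1,0]

```text
time: 1.9
position: [0.1453, 0.6355, 0.3569]
eef_rot: [0.112, 0.994, 0.004, 0.0]
force: [-0.2, 0.7, 0.8]
width: 0.0856
gripper_force: 0.0
```

Emit:
step_arm:
  series:
    - [1,-0.91,-0.6,0,0]
    - [1,-0.91,-0.6,0,0]
    - [1,-0.91,-0.6,0,0]

```text
time: 2.2
position: [0.2387, 0.5363, 0.3517]
eef_rot: [0.114, 0.993, -0.0, 0.001]
force: [1.0, -0.2, 0.2]
width: 0.0853
gripper_force: 0.0
```

Emit:
step_arm:
  series:
    - [1,-0.91,-0.6,0,0]
    - [1,-0.91,-0.6,0,0]
    - [1,-0.91,-0.6,0,0]

```text
time: 2.5
position: [0.3289, 0.4412, 0.3517]
eef_rot: [0.114, 0.993, -0.0, 0.001]
force: [0.1, 0.2, 0.1]
width: 0.0853
gripper_force: 0.0
```

Emit:
step_arm:
  series:
    - [1,-0.91,-0.6,0,0]
    - [1,-0.91,-0.6,0,0]
    - [1,-0.91,-0.6,0,0]
    - [1,-0.91,-0.6,0,0]
    - [1,-0.91,-0.6,0,0]
    - [1,-0.91,-0.6,0,0]

```text
time: 3.1
position: [0.415, 0.3513, 0.3513]
eef_rot: [0.111, 0.994, 0.0, -0.0]
force: [-0.1, 0.6, -0.3]
width: 0.0849
gripper_force: 0.0
```

Run:
```python
from h import *
s=robot.observe();print(s["time"],s["position"],s["eef_rot"],s["qpos"])
img,K,W=cam("wrist");save(img,"w1.png");print("cam at",-W[:3,:3].T@W[:3,3],W[:3,:3],K[0,0])
for q,z in [("door_top",.182),("knuckle_low",.037),("knuckle_high",.127),("stand",0),("door",.012)]:
    print(q,[(np.round(r["xy"],1).tolist(),round(r["p"],2),np.round(at_z(K,W,r["xy"],z),4).tolist()) for r in robot.tip_of(q,"wrist")[:3]])
```

```text
3.1 [0.41500231 0.35133498 0.35126013] [ 1.11058614e-01  9.93813778e-01  2.55304202e-04 -3.06197742e-04] [-0.92025853  0.24274691  0.16551786  1.6796136  -0.04299134  1.22272392
  0.6033828 ]
cam at [0.33307652 0.36947102 0.49427519] [[ 2.22303850e-01  9.74977369e-01  3.58099456e-04]
 [ 9.21807093e-01 -2.10300142e-01  3.25646331e-01]
 [ 3.17573111e-01 -7.20623343e-02 -9.45491586e-01]] 357.3989199064745
door_top [([70.0, 182.7], 0.94, [0.3734, 0.1647, 0.182]), ([209.4, 284.5], 0.86, [0.5024, 0.2574, 0.182]), ([409.2, 229.1], 0.75, [0.4869, 0.4585, 0.182])]
knuckle_low [([61.9, 142.9], 0.88, [0.3409, 0.0811, 0.037]), ([221.6, 160.7], 0.76, [0.4084, 0.2732, 0.037]), ([385.0, 253.3], 0.75, [0.5879, 0.4624, 0.037])]
knuckle_high [([213.2, 176.5], 0.82, [0.4078, 0.2789, 0.127]), ([31.0, 155.7], 0.73, [0.3446, 0.1011, 0.127]), ([409.1, 282.8], 0.72, [0.5822, 0.4667, 0.127])]
stand [([235.2, 220.7], 0.93, [0.5057, 0.2603, 0.0])]
door [([117.4, 160.7], 0.89, [0.3808, 0.1291, 0.012]), ([370.1, 187.0], 0.87, [0.4947, 0.4605, 0.012]), ([230.3, 220.9], 0.61, [0.5003, 0.256, 0.012])]
```

View pics/w1.png

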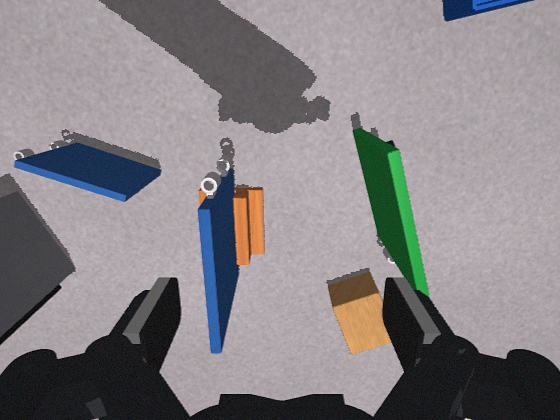

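The wrist view shows the door's top edge running from (205,207) to (216,352), with the upper knuckle at (209,185). The small blue and green doors are on either side. Next is the hinge look.

Emit:
step_arm:
  series:
    - [1,-0.62,-0.97,0,0]
    - [1,-0.62,-0.97,0,0]
    - [1,-0.62,-0.97,0,0]

```text
time: 3.7
position: [0.4634, 0.2172, 0.3515]
eef_rot: [0.113, 0.994, -0.0, 0.0]
force: [-0.5, -0.7, 0.4]
width: 0.0854
gripper_force: 0.0
```

Emit:
step_arm:
  series:
    - [1,-0.62,-0.97,0,0]
    - [1,-0.62,-0.97,0,0]
    - [1,-0.62,-0.97,0,0]

```text
time: 4.0
position: [0.5099, 0.0868, 0.3516]
eef_rot: [0.113, 0.994, -0.0, 0.0]
force: [1.4, 0.4, -0.4]
width: 0.0853
gripper_force: 0.0
```

Emit:
step_arm:
  series:
    - [1,-0.62,-0.97,0,0]
    - [1,-0.62,-0.97,0,0]
    - [1,-0.62,-0.97,0,0]

```text
time: 4.3
position: [0.5564, -0.0432, 0.3516]
eef_rot: [0.113, 0.994, -0.0, 0.0]
force: [0.1, 1.1, -0.4]
width: 0.0853
gripper_force: 0.0
```

Emit:
step_arm:
  series:
    - [1,-0.62,-0.97,0,0]
    - [1,-0.62,-0.97,0,0]
    - [1,-0.62,-0.97,0,0]

```text
time: 4.6
position: [0.6028, -0.1732, 0.3513]
eef_rot: [0.113, 0.994, -0.001, 0.0]
force: [0.7, 0.3, -0.3]
width: 0.0851
gripper_force: 0.0
```

Emit:
step_arm:
  series:
    - [1,0,0,0,0.99]
    - [1,0,0,0,0.99]
    - [1,0,0,0,0.99]
    - [1,0,0,0,0.99]
    - [1,0,0,0,0.99]
    - [1,0,0,0,0.99]
    - [1,0,0,0,0.99]
    - [1,0,0,0,0.99]
    - [1,0,0,0,0.99]
    - [1,0,0,0,0.99]
    - [1,0,0,0,0.99]

```text
time: 5.7
position: [0.6026, -0.1696, 0.3511]
eef_rot: [0.778, 0.628, -0.0, -0.0]
force: [-0.6, 0.3, -0.6]
width: 0.0853
gripper_force: 0.0
```

Emit:
step_arm:
  series:
    - [1,0,0,0,0.99]
    - [1,0,0,0,0.99]
    - [1,0,0,0,0.99]
    - [1,0,0,0,0.99]
    - [1,0,0,0,0.99]
    - [1,0,0,0,0.99]
    - [1,0,0,0,0.99]
    - [1,0,0,0,0.99]
    - [1,0,0,0,0.99]
    - [1,0,0,0,0.99]
    - [1,0,0,0,0.99]
    - [1,0,0,0,0.99]

```text
time: 6.9
position: [0.6027, -0.1696, 0.351]
eef_rot: [0.995, -0.096, -0.0, 0.0]
force: [0.3, -0.2, 0.4]
width: 0.086
gripper_force: 0.0
```

```bash
cat > look.py <<'E'
from h import *
import sys
s=robot.observe();print(s["time"],s["position"],s["eef_rot"],s["qpos"])
img,K,W=cam("wrist");save(img,sys.argv[1]+".png");np.savez(sys.argv[1],K=K,W=W,img=img);print("cam at",-W[:3,:3].T@W[:3,3])
for q,z in [("hinge_low",.06),("hinge_high",.15),("stop",.115),("cabinet",0)]:
    print(q,[(np.round(r["xy"],1).tolist(),round(r["p"],2),np.round(at_z(K,W,r["xy"],z),4).tolist()) for r in robot.tip_of(q,"wrist")[:3]])
E
python3 look.py w2
```

```text
6.9 [ 0.60266325 -0.16958882  0.35100088] [ 9.95358933e-01 -9.62316182e-02 -2.41472477e-04  1.08179199e-04] [-0.51451806  0.64611564  1.18399559  1.5003595  -0.6010417   1.39986634
 -1.06269098]
cam at [ 0.68546787 -0.18605746  0.4939213 ]
hinge_low [([297.4, 166.2], 0.55, [0.586, -0.187, 0.06])]
hinge_high [([305.5, 188.2], 0.82, [0.583, -0.1908, 0.15])]
stop [([166.0, 244.6], 0.57, [0.5367, -0.0202, 0.115])]
cabinet [([264.7, 227.1], 0.56, [0.4907, -0.1228, 0.0]), ([162.4, 244.1], 0.17, [0.4934, 0.0353, 0.0])]
```

View pics/w2.png

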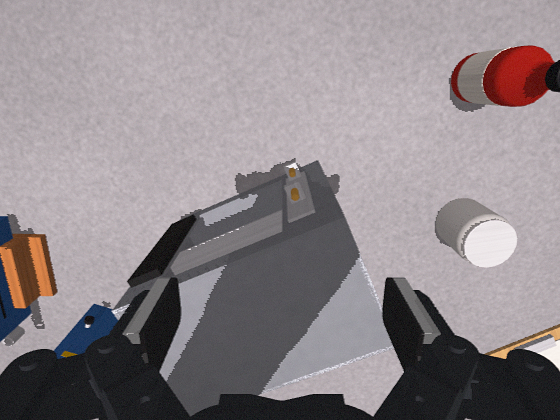

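Pins are visible as two brass dots at about (292,172) and (295,195); the stop is the black bar from (190,215) to (130,285). I'll take a closer look and use a crop.

Emit:
step_arm:
  series:
    - [1,0.1,0,0.5,0]
    - [1,0.1,0,0.5,0]
    - [1,0.1,0,0.5,0]
    - [1,0.1,0,0.5,0]

```text
time: 7.55
position: [0.6143, -0.173, 0.2926]
eef_rot: [0.995, -0.097, 0.0, 0.0]
force: [0.3, -0.6, -0.5]
width: 0.0854
gripper_force: 0.0
```

```bash
python3 look.py w3
python3 - <<'E'
import cv2,numpy as np
a=cv2.imread("pics/w2.png")[145:225,240:340];b=cv2.imread("pics/w3.png")
np.save
print(b.shape)
a=cv2.resize(a,None,fx=4,fy=4,interpolation=cv2.INTER_CUBIC)
c=cv2.resize(b[130:280,100:380],None,fx=2.8,fy=2.8,interpolation=cv2.INTER_CUBIC)
cv2.imwrite("pics/c3.png",c)
E
```

```text
7.55 [ 0.61431615 -0.17299739  0.29260111] [ 9.95322614e-01 -9.66055603e-02  3.74278632e-04  3.45504199e-04] [-0.48022749  0.70910978  1.13251491  1.5468454  -0.6563096   1.30874272
 -1.03072467]
cam at [ 0.69694033 -0.18944378  0.43562861]
hinge_low [([297.7, 189.2], 0.74, [0.5861, -0.1862, 0.06])]
hinge_high [([306.7, 223.2], 0.57, [0.5812, -0.1891, 0.15])]
stop [([147.4, 276.0], 0.81, [0.5416, -0.0203, 0.115])]
cabinet [([263.0, 255.8], 0.65, [0.4852, -0.1228, 0.0])]
(420, 560, 3)
```

View pics/c3.png

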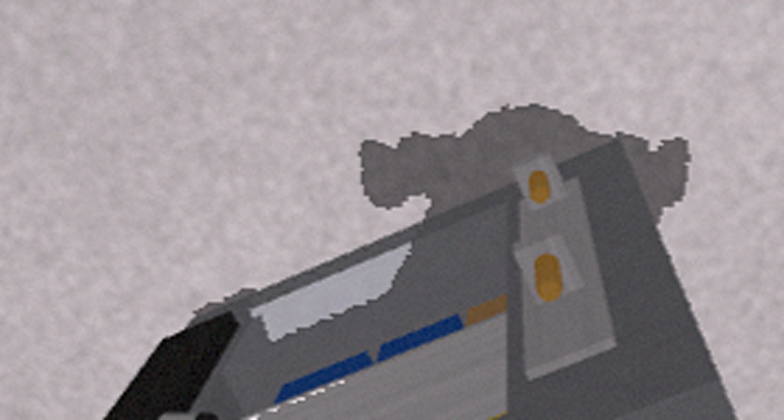

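Clear view: the upper pin's tip is near full-image (296,234) and the lower pin's tip near (293,201). I'll fit the pin positions while going back over the door with the camera on the knuckle side, so I can later look down through the bores.

Emit:
step_arm:
  series:
    - [1,-0.4,-0.84,0,0]
    - [1,-0.4,-0.84,0,0]
    - [1,-0.4,-0.84,0,0]

```text
time: 8.1
position: [0.5864, -0.0579, 0.2909]
eef_rot: [0.996, -0.093, -0.001, -0.002]
force: [0.1, 1.4, -0.1]
width: 0.0855
gripper_force: 0.0
```

Emit:
step_arm:
  series:
    - [1,-0.4,-0.84,0,0]
    - [1,-0.4,-0.84,0,0]
    - [1,-0.4,-0.84,0,0]

```text
time: 8.4
position: [0.5582, 0.0502, 0.2911]
eef_rot: [0.996, -0.093, -0.001, -0.001]
force: [-0.3, 0.3, -0.0]
width: 0.0853
gripper_force: 0.0
```

Emit:
step_arm:
  series:
    - [1,-0.4,-0.84,0,0]
    - [1,-0.4,-0.84,0,0]
    - [1,-0.4,-0.84,0,0]

```text
time: 8.7
position: [0.5301, 0.158, 0.2911]
eef_rot: [0.996, -0.093, -0.001, -0.001]
force: [0.3, 0.3, -0.1]
width: 0.0851
gripper_force: 0.0
```

Emit:
step_arm:
  series:
    - [1,-0.4,-0.83,0,0]
    - [1,-0.4,-0.83,0,0]
    - [1,-0.4,-0.83,0,0]

```text
time: 9.0
position: [0.5017, 0.265, 0.291]
eef_rot: [0.996, -0.092, -0.0, -0.001]
force: [0.0, 1.0, -0.2]
width: 0.0854
gripper_force: 0.0
```

Emit:
step_arm:
  series:
    - [1,0,0,0,-1]
    - [1,0,0,0,-1]
    - [1,0,0,0,-1]
    - [1,0,0,0,-1]
    - [1,0,0,0,-1]
    - [1,0,0,0,-1]
    - [1,0,0,0,-1]
    - [1,0,0,0,-1]
    - [1,0,0,0,-1]
    - [1,0,0,0,-1]
    - [1,0,0,0,-1]

```text
time: 10.1
position: [0.504, 0.2574, 0.2919]
eef_rot: [0.771, 0.637, 0.0, 0.0]
force: [-0.1, 0.5, -0.1]
width: 0.0852
gripper_force: 0.0
```

Emit:
step_arm:
  series:
    - [1,0,0,0,-1]
    - [1,0,0,0,-1]
    - [1,0,0,0,-1]
    - [1,0,0,0,-1]
    - [1,0,0,0,-1]
    - [1,0,0,0,-1]
    - [1,0,0,0,-1]
    - [1,0,0,0,-1]
    - [1,0,0,0,-1]
    - [1,0,0,0,-1]
    - [1,0,0,0,-1]
    - [1,0,0,0,-1]

```text
time: 11.3
position: [0.504, 0.2574, 0.2917]
eef_rot: [0.097, 0.995, 0.0, 0.0]
force: [-0.3, 0.7, 0.4]
width: 0.0854
gripper_force: 0.0
```

```bash
cat > pins.py <<'E'
from h import *
from scipy.optimize import least_squares
th=np.linspace(0,2*np.pi,24)
def cyl(x,y,z0,z1,r,rt): return np.array([[x+rr*np.cos(t),y+rr*np.sin(t),z] for z,rr in((z0,r),(z1-.003*(rt<r),r),(z1,rt)) for t in th])
def cen(K,W,P):
    h=cv2.convexHull(np.float32([proj(K,W,p) for p in P]));m=cv2.moments(h);return np.array([m["m10"],m["m01"]])/m["m00"]
for f in ["w2","w3"]:
    d=np.load(f+".npz");K,W,img=d["K"],d["W"],d["img"]
    hsv=cv2.cvtColor(img,cv2.COLOR_RGB2HSV)
    m=cv2.inRange(hsv,(10,120,60),(30,255,255));
    n,l,st,c=cv2.connectedComponentsWithStats(m)
    for nm,z in(("high",.15),("low",.06)):
        g=proj(K,W,[.584,-.19,z+.01])
        i=min(range(1,n),key=lambda i:np.hypot(*(c[i]-g))+(1e3 if st[i,4]<8 else 0))
        s=least_squares(lambda q:cen(K,W,cyl(q[0],q[1],z,z+.02,.004,.0032))-c[i],[.584,-.19],x_scale=.001,diff_step=1e-3)
        print(f,nm,c[i],st[i],np.round(s.x,4))
E
python3 pins.py
python3 - <<'E'
from h import *
s=robot.observe();print(s["time"],s["position"],s["eef_rot"],s["qpos"])
img,K,W=cam("wrist");save(img,"w4.png");np.savez("w4",K=K,W=W,img=img)
for q,z in [("door_top",.182),("knuckle_low",.037),("knuckle_high",.127)]:
    print(q,[(np.round(r["xy"],1).tolist(),round(r["p"],2),np.round(at_z(K,W,r["xy"],z),4).tolist()) for r in robot.tip_of(q,"wrist")[:3]])
E
```

```text
w2 high [294.39240506 193.93670886] [291 188   8  13  79] [ 0.5821 -0.179 ]
w2 low [291.72727273 171.93181818] [289 168   6   9  44] [ 0.5825 -0.179 ]
w3 high [295.3359375 228.5859375] [291 221  10  17 128] [ 0.5822 -0.179 ]
w3 low [292.078125 196.234375] [289 191   7  12  64] [ 0.5822 -0.1789]
11.3 [0.50398425 0.2574031  0.2916804 ] [9.72662310e-02 9.95258320e-01 8.72510843e-06 3.96600775e-04] [-0.90730879  0.35021048  0.45919487  1.72057567 -0.17016387  1.10972679
  0.97963281]
door_top [([549.1, 135.4], 0.78, [0.4921, 0.4504, 0.182]), ([96.9, 68.0], 0.59, [0.3886, 0.1559, 0.182]), ([281.6, 69.4], 0.29, [0.4133, 0.2752, 0.182])]
knuckle_low [([468.1, 195.4], 0.77, [0.5855, 0.4626, 0.037]), ([280.2, 71.2], 0.72, [0.41, 0.2745, 0.037]), ([77.2, 42.8], 0.61, [0.3433, 0.0775, 0.037])]
knuckle_high [([40.5, 39.7], 0.68, [0.3533, 0.0945, 0.127]), ([513.9, 221.6], 0.6, [0.5823, 0.4606, 0.127])]
```

View pics/w4.png

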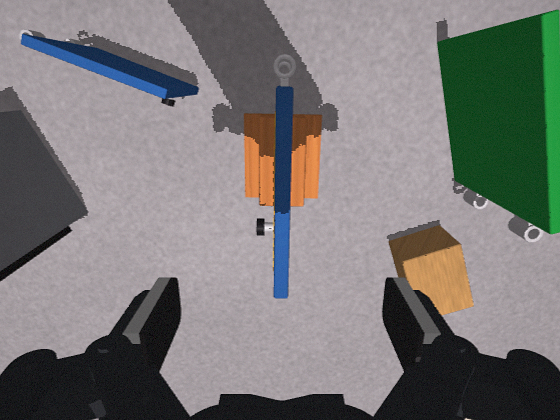

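The view shows the door's top edge from (285,87) to (281,298), and the upper knuckle ring at (285,68), seen straight down its bore. The knob at (262,227) is on the outer side.

Run:
```python
from h import *
d=np.load("w4.npz");K,W=d["K"],d["W"]
k=at_z(K,W,(285,68),.152);a=at_z(K,W,(284.7,87),.182);b=at_z(K,W,(281,298),.182)
print(k,a,b,np.linalg.norm(b-a),np.degrees(np.arctan2(*(b-a)[1::-1])),(a+b)/2, np.linalg.norm(((a+b)/2-k)[:2]))
g=cv2.resize(d["img"][40:110,240:330],None,fx=6,fy=6,interpolation=cv2.INTER_CUBIC)
gray=cv2.cvtColor(d["img"],cv2.COLOR_RGB2GRAY)[48:88,268:302]
```

```text
[0.41183325 0.27810217 0.152     ] [0.42447106 0.27512093 0.182     ] [0.58504177 0.24060558 0.182     ] 0.16423843199995905 -12.131372617191817 [0.50475641 0.25786326 0.182     ] 0.09510166886632719
```

Emit:
step_arm:
  series:
    - [1,0,0,0.4,0.01]
    - [1,0,0,0.8,0.01]
    - [1,0,0,0.9,0.01]
    - [1,0,0,0.9,0.01]

```text
time: 11.9
position: [0.5022, 0.2583, 0.1821]
eef_rot: [0.105, 0.995, -0.001, -0.001]
force: [0.2, -0.5, 1.4]
width: 0.0855
gripper_force: 0.0
```

Emit:
step_arm:
  series:
    - [1,0,0,0.15,0]
    - [1,0,0,0.26,0]
    - [1,0,0,0.26,0]
    - [0,0,0,0.26,0]
    - [0,0,0,0.26,0]
    - [-0.4,0,0,0.26,0]
    - [-1,0,0,0.26,0]
    - [-1,0,0,0.26,0]
    - [-1,0,0,0.26,0]
    - [-1,0,0,0.26,0]
    - [-1,0,0,0.26,0]

```text
time: 13.0
position: [0.5034, 0.2591, 0.1525]
eef_rot: [0.104, 0.995, 0.0, 0.0]
force: [-0.1, -0.7, 5.0]
width: 0.0112
gripper_force: 59.6
```

Run:
```python
from h import *
s=robot.observe();print({k:np.round(s[k],4) for k in s})
```

```text
{'time': np.float64(13.0), 'qpos': array([-0.8581,  0.5193,  0.4028,  1.8494, -0.268 ,  0.8253,  1.0419]), 'joint_velocities': array([-0.0023,  0.0007, -0.001 ,  0.002 , -0.0007,  0.0004, -0.0001]), 'joint_efforts': array([-8.41000e-02, -4.70207e+01,  6.03360e+00, -1.96968e+01,
       -5.66000e-02, -9.77000e-02, -1.59000e-02]), 'position': array([0.5034, 0.2591, 0.1525]), 'eef_rot': array([1.043e-01, 9.945e-01, 2.000e-04, 3.000e-04]), 'force': array([-0.0837, -0.7004,  4.9784]), 'moment': array([-0.0933, -0.013 , -0.0086]), 'gripper_force': np.float64(59.6108), 'width': np.float64(0.0112)}
```

Emit:
step_arm:
  series:
    - [-1,0,0,-0.1,0]
    - [-1,0,0,-0.25,0]
    - [-1,0,0,-0.4,0]
    - [-1,0,0,-0.5,0]
    - [-1,0,0,-0.5,0]

```text
time: 13.5
position: [0.5037, 0.2593, 0.2136]
eef_rot: [0.104, 0.995, 0.001, 0.001]
force: [-0.2, 0.9, -4.4]
width: 0.0109
gripper_force: 58.8
```

Emit:
step_arm:
  series:
    - [-1,-0.2,0,0,0]
    - [-1,-0.5,0,0,0]
    - [-1,-0.75,0,0,0]
    - [-1,-0.83,0,0,0]

```text
time: 13.9
position: [0.6028, 0.2361, 0.211]
eef_rot: [0.106, 0.994, -0.001, 0.0]
force: [-0.1, -0.0, -3.7]
width: 0.0113
gripper_force: 58.8
```

Emit:
step_arm:
  series:
    - [-1,-0.2,0,0,0]
    - [-1,-0.5,0,0,0]
    - [-1,-0.75,0,0,0]
    - [-1,-0.83,0,0,0]

```text
time: 14.3
position: [0.6994, 0.2156, 0.2106]
eef_rot: [0.105, 0.994, -0.001, -0.0]
force: [-0.4, 0.0, -3.2]
width: 0.0109
gripper_force: 58.8
```

Emit:
step_arm:
  series:
    - [-1,-0.05,-0.2,0,0]
    - [-1,-0.1,-0.5,0,0]
    - [-1,-0.15,-0.75,0,0]
    - [-1,-0.2,-0.95,0,0]

```text
time: 14.7
position: [0.6961, 0.0992, 0.2111]
eef_rot: [0.105, 0.994, -0.001, -0.001]
force: [0.2, -0.0, -3.4]
width: 0.0109
gripper_force: 58.9
```

Emit:
step_arm:
  series:
    - [-1,-0.05,-0.25,0,0]
    - [-1,-0.1,-0.5,0,0]
    - [-1,-0.15,-0.75,0,0]
    - [-1,-0.2,-0.95,0,0]

```text
time: 15.1
position: [0.6959, -0.0168, 0.2112]
eef_rot: [0.105, 0.994, -0.0, -0.001]
force: [0.3, 0.6, -3.2]
width: 0.0109
gripper_force: 58.9
```

Emit:
step_arm:
  series:
    - [-1,-0.05,-0.25,0,0]
    - [-1,-0.1,-0.5,0,0]
    - [-1,-0.15,-0.75,0,0]
    - [-1,-0.18,-0.9,0,0]
    - [-1,-0.2,-0.95,0,0]

```text
time: 15.6
position: [0.6962, -0.1342, 0.2116]
eef_rot: [0.106, 0.994, -0.0, -0.001]
force: [0.1, -0.6, -3.2]
width: 0.0112
gripper_force: 59.0
```

Emit:
step_arm:
  series:
    - [-1,0,0,0,-0.06]
    - [-1,0,0,0,-0.12]
    - [-1,0,0,0,-0.17]
    - [-1,0,0,0,-0.19]
    - [-1,0,0,0,-0.19]
    - [-1,0,0,0,-0.19]

```text
time: 16.2
position: [0.6974, -0.1309, 0.212]
eef_rot: [-0.044, 0.999, 0.0, -0.0]
force: [-0.2, 0.7, -2.5]
width: 0.0112
gripper_force: 58.9
```

```bash
cat > st.py <<'E'
from h import *
import sys
s=robot.observe();print({k:np.round(s[k],4).tolist() for k in ("time","qpos","position","eef_rot","force","moment","width")})
img,K,W=cam("wrist");save(img,sys.argv[1]+".png");np.savez(sys.argv[1],K=K,W=W,img=img)
yaw=np.degrees(R.from_quat(s["eef_rot"]).as_matrix()[:2,0]@[0,0]) 
tx=R.from_quat(s["eef_rot"]).as_matrix()[:,0]; ty=R.from_quat(s["eef_rot"]).as_matrix()[:,1]
p=np.array(s["position"]); k=p+.0945*tx; pin=np.array([.5822,-.179])
e=pin-k[:2]; print("knuckle est",k,"err tool x,y mm",1e3*e@tx[:2],1e3*e@ty[:2],"door yaw",np.degrees(np.arctan2(-tx[1],-tx[0])),"tool z",R.from_quat(s["eef_rot"]).as_matrix()[:,2])
print("underside z",p[2]-.1405)
for z in(.17,.08): print("pin tip px",proj(K,W,[*pin,z]))
E
python3 st.py w5
```

```text
{'time': 16.2, 'qpos': [-0.1047, 0.6839, 0.3726, 1.3916, -0.2597, 1.1146, 1.9656], 'position': [0.6974, -0.1309, 0.212], 'eef_rot': [-0.0444, 0.999, 0.0003, -0.0001], 'force': [-0.1697, 0.6546, -2.4651], 'moment': [-0.0042, -0.02, 0.0127], 'width': 0.0112}
knuckle est [ 0.60329723 -0.13931352  0.21197258] err tool x,y mm 24.532554585913253 -37.659835599795194 door yaw 5.086217070161139 tool z [-1.82326989e-04  6.04071843e-04 -9.99999801e-01]
underside z 0.07146048067746161
pin tip px [199.51605424   2.45723765]
pin tip px [227.41434227  30.08051925]
```

View pics/w5.png

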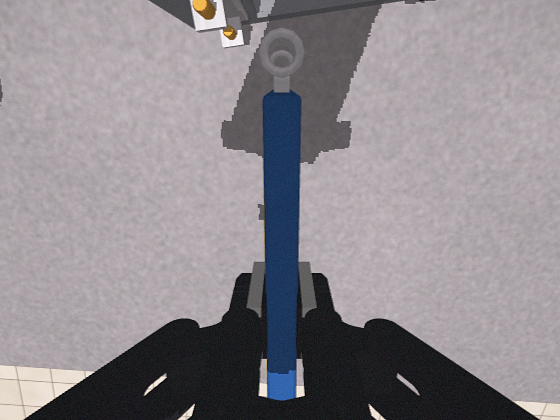

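The held door is straight. The knuckle ring is at (282,52), looking down the bore, and the pins are at (204,8) and (230,32). I'll close most of the gap and then measure both in one picture.

Emit:
step_arm:
  series:
    - [-1,0.1,-0.08,0,0]
    - [-1,0.2,-0.17,0,0]
    - [-1,0.2,-0.17,0,0]
    - [-1,0.2,-0.17,0,0]
    - [-1,0.2,-0.17,0,0]

```text
time: 16.75
position: [0.6755, -0.1539, 0.2122]
eef_rot: [-0.045, 0.999, 0.0, 0.0]
force: [0.4, -0.3, -3.5]
width: 0.0109
gripper_force: 59.0
```

```bash
python3 st.py w6
python3 - <<'E'
import cv2
b=cv2.imread("pics/w6.png")[0:120,200:340]
cv2.imwrite("pics/c6.png",cv2.resize(b,None,fx=5,fy=5,interpolation=cv2.INTER_CUBIC))
E
sed -i 's/\["w2","w3"\]/__import__("sys").argv[1:]/' pins.py; python3 pins.py w6
```

```text
{'time': 16.75, 'qpos': [-0.0773, 0.6532, 0.3755, 1.4452, -0.2547, 1.091, 2.006], 'position': [0.6755, -0.1539, 0.2122], 'eef_rot': [-0.0448, 0.999, 0.0003, 0.0002], 'force': [0.4204, -0.3106, -3.4861], 'moment': [0.0399, -0.0168, -0.0543], 'width': 0.0109}
knuckle est [ 0.58137188 -0.16238761  0.21217324] err tool x,y mm 0.6614538169867596 -16.619854699860003 door yaw 5.132913518644991 tool z [ 3.90716710e-04  6.00066324e-04 -9.99999744e-01]
underside z 0.07171509284281047
pin tip px [247.27191792  58.73690388]
pin tip px [258.46700934  66.75569538]
w6 high [248.25726141  59.81327801] [240  51  18  18 241] [ 0.5822 -0.1793]
w6 low [248.25726141  59.81327801] [240  51  18  18 241] [ 0.5778 -0.1874]
```

View pics/c6.png

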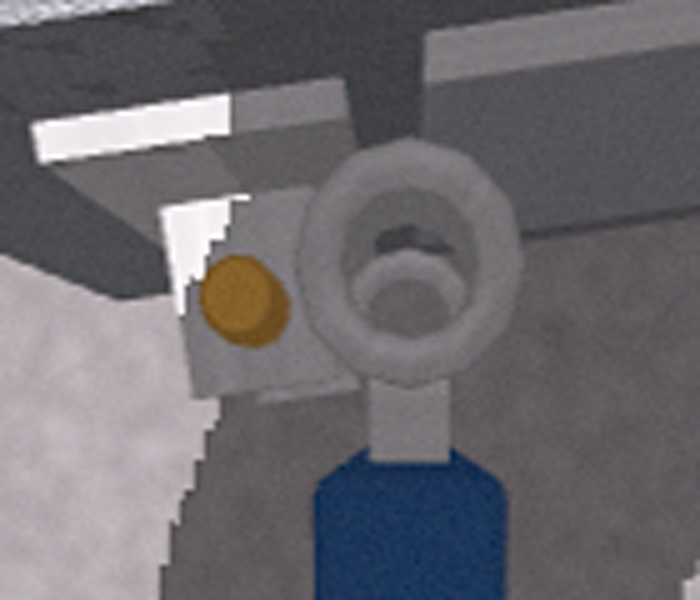

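The upper pin is clear at full-image (248,60), and the knuckle ring is centred at (282.2,52.4).

Run:
```python
from h import *
s=robot.observe();d=np.load("w6.npz");K,W=d["K"],d["W"]
Rm=R.from_quat(s["eef_rot"]).as_matrix()
for z in(.2117,.207):
    k=at_z(K,W,(282.2,52.4),z); print(z,k,"knuckle in tool",1e3*Rm.T@(k-s["position"]))
    e=np.array([.5822,-.1792])-k[:2]; print("needed tool x,y mm",1e3*e@Rm[:2,0],1e3*e@Rm[:2,1])
c=-W[:3,:3].T@W[:3,3];print(c)
# predicted ring px for nominal knuckle in tool (94.5,0): top upper, bottom upper, top lower, bottom lower
for dz in(.140,.115,.050,.025):
    p=s["position"]+.0945*Rm[:,0]; p[2]=.0717+dz; print(dz,proj(K,W,p),(proj(K,W,p)-[200,0])*5)
```

```text
0.2117 [ 0.58103786 -0.16241735  0.2117    ] knuckle in tool [94.98840543 -0.2186743   0.38793013]
needed tool x,y mm 0.3536967124093236 -16.81912095853231
0.207 [ 0.58068871 -0.16243379  0.207     ] knuckle in tool [95.33930018 -0.20605082  5.08781138]
needed tool x,y mm 0.004492645886256881 -16.834179814725285
[ 0.59169314 -0.16191547  0.35513709]
0.14 [282.79210641  53.83157668] [413.96053206 269.15788342]
0.115 [282.52410157  58.23990698] [412.62050785 291.19953492]
0.05 [282.10004705  65.21505111] [410.50023525 326.07525557]
0.025 [281.99453069  66.95065772] [409.97265344 334.75328858]
```

Emit:
step_arm:
  series:
    - [-1,0,-0.07,0,0]
    - [-1,0,-0.14,0,0]
    - [-1,0,-0.14,0,0]
    - [-1,0,-0.14,0,0]
    - [-1,0,-0.14,0,0]

```text
time: 17.3
position: [0.6768, -0.1708, 0.212]
eef_rot: [-0.045, 0.999, 0.0, -0.0]
force: [-0.3, 0.3, -3.4]
width: 0.0115
gripper_force: 59.0
```

```bash
python3 st.py w7
python3 - <<'E'
import cv2
b=cv2.imread("pics/w7.png")[0:120,220:340]
cv2.imwrite("pics/c7.png",cv2.resize(b,None,fx=5,fy=5,interpolation=cv2.INTER_CUBIC))
E
```

```text
{'time': 17.3, 'qpos': [-0.0518, 0.6632, 0.3762, 1.4286, -0.2572, 1.0985, 2.0295], 'position': [0.6768, -0.1708, 0.212], 'eef_rot': [-0.0448, 0.999, 0.0002, -0.0], 'force': [-0.2889, 0.3495, -3.4158], 'moment': [0.0183, 0.013, 0.0196], 'width': 0.0115}
knuckle est [ 0.58270099 -0.17924753  0.21201484] err tool x,y mm 0.47684675408472293 0.291336168199852 door yaw 5.129715391631491 tool z [-7.74251849e-05  4.12844419e-04 -9.99999912e-01]
underside z 0.0715110421923909
pin tip px [282.54998417  59.11813703]
pin tip px [282.06179861  67.07805293]
```

View pics/c7.png

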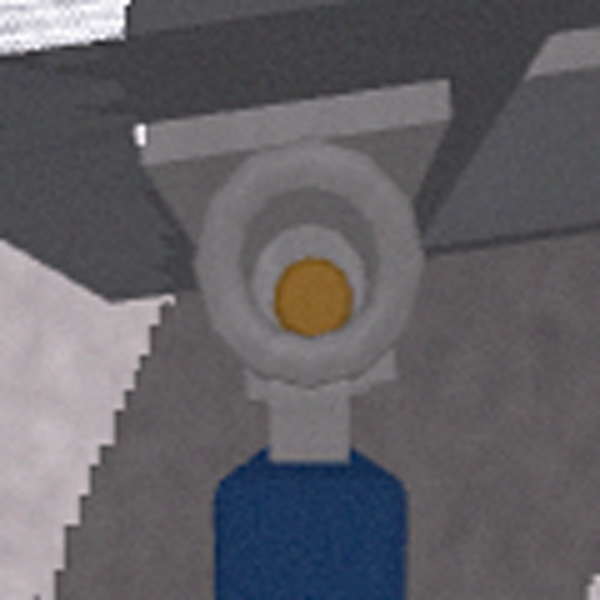

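The pin's tip (313,298 in the crop) is centred in the bore's lower opening (311,286), within about 0.4 mm once parallax is allowed for. I'll lower gently now.

Emit:
step_arm:
  series:
    - [-1,0,0,0.05,0]
    - [-1,0,0,0.1,0]
    - [-1,0,0,0.12,0]
    - [-1,0,0,0.14,0]
    - [-1,0,0,0.15,0]
    - [-1,0,0,0.16,0]
    - [-1,0,0,0.17,0]
    - [-1,0,0,0.17,0]

```text
time: 18.15
position: [0.6768, -0.1711, 0.1916]
eef_rot: [-0.045, 0.999, 0.0, 0.0]
force: [-0.0, 0.3, -3.2]
width: 0.0112
gripper_force: 59.0
```

```bash
python3 st.py w8
```

```text
{'time': 18.15, 'qpos': [-0.0483, 0.6829, 0.3699, 1.4458, -0.2643, 1.0621, 2.0352], 'position': [0.6768, -0.1711, 0.1916], 'eef_rot': [-0.0447, 0.999, 0.0, 0.0], 'force': [-0.0452, 0.3287, -3.2036], 'moment': [0.0331, 0.0168, -0.0176], 'width': 0.0112}
knuckle est [ 0.58265075 -0.1795131   0.1916393 ] err tool x,y mm 0.40312555683301005 0.551301540859977 door yaw 5.123750973607162 tool z [-1.12024751e-06  3.97667548e-05 -9.99999999e-01]
underside z 0.05113952822995796
pin tip px [283.36689133  56.2636586 ]
pin tip px [282.59735832  65.88711705]
```

Emit:
step_arm:
  series:
    - [-1,0,0,0.015,0]
    - [-1,0,0,0.03,0]
    - [-1,0,0,0.045,0]
    - [-1,0,0,0.06,0]
    - [-1,0,0,0.075,0]
    - [-1,0,0,0.09,0]
    - [-1,0,0,0.1,0]
    - [-1,0,0,0.1,0]

```text
time: 19.0
position: [0.6766, -0.171, 0.1794]
eef_rot: [-0.045, 0.999, 0.0, -0.0]
force: [0.7, -0.9, -4.3]
width: 0.0111
gripper_force: 59.0
```

Emit:
step_arm:
  series:
    - [-1,0,0,0.01,0]
    - [-1,0,0,0.02,0]
    - [-1,0,0,0.02,0]

```text
time: 19.3
position: [0.6767, -0.1711, 0.1771]
eef_rot: [-0.045, 0.999, 0.0, -0.0]
force: [-0.6, 0.6, -4.2]
width: 0.011
gripper_force: 59.0
```

Emit:
step_arm:
  series:
    - [-1,0,0,0.005,0]
    - [-1,0,0,0.01,0]
    - [-1,0,0,0.01,0]

```text
time: 19.6
position: [0.6767, -0.1711, 0.176]
eef_rot: [-0.045, 0.999, -0.0, -0.0]
force: [0.7, -0.4, -3.9]
width: 0.011
gripper_force: 59.0
```

Emit:
step_arm:
  series:
    - [-1,0,0,0.004,0]
    - [-1,0,0,0.008,0]
    - [-1,0,0,0.008,0]

```text
time: 19.9
position: [0.6769, -0.1711, 0.1754]
eef_rot: [-0.045, 0.999, -0.0, 0.0]
force: [0.0, 0.2, -2.5]
width: 0.0111
gripper_force: 59.3
```

Emit:
step_arm:
  series:
    - [-1,0,0,0.004,0]
    - [-1,0,0,0.004,0]
    - [-1,0,0,0.004,0]

```text
time: 20.2
position: [0.6771, -0.1711, 0.1752]
eef_rot: [-0.045, 0.999, -0.0, 0.0]
force: [-0.1, 0.0, 1.2]
width: 0.0112
gripper_force: 59.7
```

```bash
python3 st.py w9
```

```text
{'time': 20.2, 'qpos': [-0.0452, 0.6998, 0.3643, 1.4579, -0.2706, 1.0327, 2.0398], 'position': [0.6771, -0.1711, 0.1752], 'eef_rot': [-0.0447, 0.999, -0.0001, 0.0004], 'force': [-0.0535, 0.0424, 1.2115], 'moment': [0.0784, 0.2956, -0.0203], 'width': 0.0112}
knuckle est [ 0.58297716 -0.17957207  0.17509015] err tool x,y mm 0.7229435071652638 0.6392115546439557 door yaw 5.125156946555132 tool z [ 7.94594417e-04 -1.26722330e-04 -9.99999676e-01]
underside z 0.03466386597552262
pin tip px [283.84774906  52.26532603]
pin tip px [282.87330043  63.98831753]
```

The weight has come off at underside z 0.0347, so the knuckles are home. I'll release and rise.

Emit:
step_arm:
  series:
    - [-0.5,0,0,0,0]
    - [-0.4,0,0,0,0]
    - [-0.2,0,0,0,0]
    - [-0.2,0,0,0,0]
    - [-0.2,0,0,0,0]

```text
time: 20.75
position: [0.6768, -0.1711, 0.1746]
eef_rot: [-0.045, 0.999, -0.0, 0.0]
force: [0.1, -0.6, -0.4]
width: 0.034
gripper_force: 0.0
```

Emit:
step_arm:
  series:
    - [-0.2,0,0,-0.1,0]
    - [-0.2,0,0,-0.3,0]
    - [-0.2,0,0,-0.5,0]
    - [-0.2,0,0,-0.65,0]
    - [-0.2,0,0,-0.65,0]
    - [-0.2,0,0,-0.65,0]

```text
time: 21.35
position: [0.6769, -0.1711, 0.2532]
eef_rot: [-0.045, 0.999, -0.0, 0.0]
force: [-0.5, -0.2, -0.6]
width: 0.0343
gripper_force: 0.0
```

```bash
python3 st.py w10
python3 - <<'E'
from h import *
s=robot.observe();Rm=R.from_quat(s["eef_rot"]).as_matrix();p0=np.array(s["position"])[:2]
P=np.array([.5824,-.1792])
for r in (.14,):
  for f,gap in[(5,.02),(5,0),(20,0),(35,0),(50,0),(65,0),(80,0),(90,0),(97,0),(103,0)]:
    a=np.radians(f);u=np.array([np.cos(a),np.sin(a)]);n=np.array([u[1],-u[0]])
    rho=.0145*abs(np.cos(a-.089))+.011*abs(np.sin(a-.089))
    c=P+r*u+(.006+rho+gap)*n
    print(f,np.round(c,4),"from here, units:",np.round((c-p0)@Rm[:2,:2]/.12,3))
img=cv2.imread("pics/w10.png");cv2.imwrite("pics/c10.png",cv2.resize(img[0:300,130:430],None,fx=2,fy=2))
E
```

```text
{'time': 21.35, 'qpos': [-0.0575, 0.6268, 0.3888, 1.389, -0.2439, 1.1721, 2.0191], 'position': [0.6769, -0.1711, 0.2532], 'eef_rot': [-0.0447, 0.999, -0.0, 0.0004], 'force': [-0.5134, -0.194, -0.597], 'moment': [-0.0036, 0.0239, 0.0297], 'width': 0.0343}
knuckle est [ 0.58275501 -0.17957492  0.25308289] err tool x,y mm 0.5014797171313564 0.6221660047293285 door yaw 5.121168314682162 tool z [ 8.71953693e-04 -4.51484833e-05 -9.99999619e-01]
underside z 0.11266457617782438
pin tip px [282.91820355  63.36571628]
pin tip px [282.44709712  68.94983038]
5 [ 0.7254 -0.2074] from here, units: [-0.38  -0.339]
5 [ 0.7237 -0.1874] from here, units: [-0.38  -0.172]
20 [ 0.7218 -0.1528] from here, units: [-0.39   0.117]
35 [ 0.7109 -0.1186] from here, units: [-0.325  0.408]
50 [ 0.6908 -0.0874] from here, units: [-0.182  0.682]
65 [ 0.6622 -0.0619] from here, units: [0.037 0.915]
80 [ 0.6268 -0.0449] from here, units: [0.318 1.083]
90 [ 0.6006 -0.0392] from here, units: [0.531 1.15 ]
97 [ 0.5827 -0.0381] from here, units: [0.679 1.172]
103 [ 0.5693 -0.0385] from here, units: [0.79  1.178]
```

View pics/c10.png

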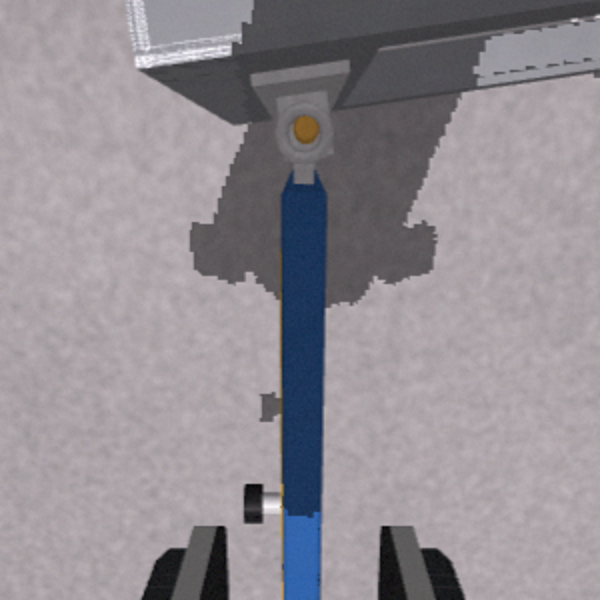

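The upper pin shows inside the bore at crop (306,128), and the door stands straight and open. Next I close the fingers, go round to the outer face, and push gently high up, clear of the knob.

Emit:
step_arm:
  series:
    - [-1,-0.1,-0.15,0,0]
    - [-1,-0.25,-0.3,0,0]
    - [-1,-0.38,-0.4,0,0]
    - [-1,-0.38,-0.4,0,0]
    - [-1,-0.38,-0.4,0.2,0]
    - [-1,-0.38,-0.4,0.4,0]
    - [-1,-0.38,-0.4,0.61,0]
    - [-1,-0.38,-0.4,0.61,0]
    - [-1,-0.38,-0.4,0.61,0]

```text
time: 22.3
position: [0.7259, -0.2143, 0.1792]
eef_rot: [-0.045, 0.999, 0.0, -0.001]
force: [1.2, 0.2, 0.1]
width: -0.0
gripper_force: 0.0
```

Emit:
step_arm:
  series:
    - [-1,0,0.1,0,0]
    - [-1,0,0.17,0,0]
    - [-1,0,0.23,0,0]
    - [-1,0,0.3,0,0]
    - [-1,-0.01,0.37,0,0]
    - [-1,-0.01,0.44,0,0]
    - [-1,-0.01,0.52,0,0]
    - [-1,0.01,0.6,0,0]
    - [-1,0.03,0.7,0,0]
    - [-1,0.05,0.8,0,0]
    - [-1,0.05,0.8,0,0]

```text
time: 23.4
position: [0.7118, -0.1164, 0.1794]
eef_rot: [-0.046, 0.999, 0.001, -0.0]
force: [-0.5, -0.1, 0.3]
width: -0.0001
gripper_force: 0.0
```

```bash
python3 st.py w11
python3 - <<'E'
from h import *
img,K,W=cam("top");save(img,"top2.png")
for q,z in [("door_top",.205),("knuckle_high",.15),("door",.035)]:
    print(q,[(np.round(r["xy"],1).tolist(),round(r["p"],2),np.round(at_z(K,W,r["xy"],z),4).tolist()) for r in robot.tip_of(q,"top")[:4]])
E
```

```text
{'time': 23.4, 'qpos': [-0.1177, 0.7364, 0.3648, 1.3801, -0.278, 1.076, 1.956], 'position': [0.7118, -0.1164, 0.1794], 'eef_rot': [-0.0461, 0.9989, 0.001, -0.0001], 'force': [-0.5249, -0.0823, 0.3383], 'moment': [0.0574, -0.008, 0.062], 'width': -0.0001}
knuckle est [ 0.61769405 -0.12511055  0.17941189] err tool x,y mm 40.309605814269204 -50.38874675470286 door yaw 5.288062353198311 tool z [-2.79005327e-04  2.07020755e-03 -9.99997818e-01]
underside z 0.03890366520531019
pin tip px [140.67805913 -67.08106149]
pin tip px [196.63524562  -6.94569226]
door_top [([235.3, 266.7], 0.52, [0.387, 0.1217, 0.205])]
knuckle_high [([115.9, 191.0], 0.7, [0.5792, 0.4507, 0.15]), ([353.8, 195.6], 0.42, [0.5785, -0.1802, 0.15]), ([149.2, 162.2], 0.29, [0.6583, 0.3654, 0.15])]
door [([129.0, 228.2], 0.91, [0.4869, 0.4486, 0.035]), ([241.0, 270.3], 0.49, [0.3733, 0.1228, 0.035])]
```

I have used all 10 picture views, so from here I check the door by colour segmentation, in numbers.

```bash
cat > door.py <<'E'
from h import *
import sys
P=np.array([.5824,-.1792])
def ang(img,K,W,tag):
    hsv=cv2.cvtColor(img,cv2.COLOR_RGB2HSV);m=cv2.inRange(hsv,(100,120,40),(125,255,255))
    v,u=np.nonzero(m);q=np.array([at_z(K,W,(a,b),.205)[:2] for a,b in zip(u,v)])
    if len(q)==0: print(tag,"no blue");return
    d=q-P;r=np.hypot(*d.T);k=(r<.23)&(r>.02);
    a=np.degrees(np.arctan2(d[k,1],d[k,0]));print(tag,"blue px near hinge",k.sum(),"angle pct",np.round(np.percentile(a,[2,10,25,50,75,90,98]),1) if k.sum() else "", "rmax",r[k].max() if k.sum() else "")
if __name__=="__main__":
    s=robot.observe();print(s["time"],np.round(s["position"],4),np.round(s["force"],2))
    for c in("wrist","top","scene"):
        ang(*cam(c),c)
E
python3 door.py
```

```text
23.65 [ 0.7119 -0.1207  0.1796] [-0.01 -0.75 -0.1 ]
wrist blue px near hinge 16272 angle pct [31.1 33.7 35.4 37.7 40.2 43.1 46.8] rmax 0.17439991373781313
top blue px near hinge 2 angle pct [25.4 25.9 26.8 28.3 29.8 30.7 31.2] rmax 0.021681713096967935
scene blue px near hinge 283 angle pct [-109.2  -82.7  -21.3   22.3   34.1   36.5   39.2] rmax 0.1722998066287986
```

The door is following the finger and now stands at about 38°. I'll continue.

Emit:
step_arm:
  series:
    - [-1,0.045,0.09,0,0]
    - [-1,0.09,0.18,0,0]
    - [-1,0.14,0.27,0,0]
    - [-1,0.21,0.35,0,0]
    - [-1,0.285,0.43,0,0]
    - [-1,0.36,0.51,0,0]
    - [-1,0.36,0.51,0,0]

```text
time: 24.5
position: [0.6622, -0.0596, 0.1795]
eef_rot: [-0.046, 0.999, 0.001, -0.0]
force: [0.5, 0.3, 1.0]
width: -0.0001
gripper_force: 0.0
```

Emit:
step_arm:
  series:
    - [-1,0.09,0.06,0,0]
    - [-1,0.18,0.115,0,0]
    - [-1,0.28,0.17,0,0]
    - [-1,0.35,0.19,0,0]
    - [-1,0.42,0.215,0,0]
    - [-1,0.47,0.235,0,0]
    - [-1,0.47,0.235,0,0]

```text
time: 25.2
position: [0.6042, -0.0395, 0.1795]
eef_rot: [-0.045, 0.999, 0.0, -0.0]
force: [1.2, -0.6, 0.3]
width: 0.0001
gripper_force: 0.0
```

```bash
python3 door.py
```

```text
25.2 [ 0.6042 -0.0395  0.1795] [ 1.2  -0.57  0.35]
wrist blue px near hinge 35839 angle pct [ 87.4  89.4  92.3  97.4 102.8 106.5 110.2] rmax 0.17873236686955038
top blue px near hinge 253 angle pct [ 85.3  88.8  93.2 100.4 107.  112.6 117.6] rmax 0.0866668175735189
scene blue px near hinge 209 angle pct [82.4 87.  88.7 91.5 94.6 97.1 98.9] rmax 0.17263261836896238
```

Emit:
step_arm:
  series:
    - [-1,0.04,0.005,0,0]
    - [-1,0.08,0.01,0,0]
    - [-1,0.12,0.015,0,0]
    - [-1,0.15,0.02,0,0]
    - [-1,0.18,0.02,0,0]
    - [-1,0.18,0.02,0,0]

```text
time: 25.95
position: [0.5824, -0.0392, 0.1795]
eef_rot: [-0.045, 0.999, 0.0, -0.0]
force: [-0.9, -0.5, 0.5]
width: -0.0001
gripper_force: 0.0
```

Emit:
step_arm:
  series:
    - [-1,0.015,0,0,0]
    - [-1,0.03,0,0,0]
    - [-1,0.03,0,0,0]

```text
time: 26.25
position: [0.5793, -0.0395, 0.1795]
eef_rot: [-0.045, 0.999, -0.0, -0.0]
force: [0.2, -0.5, -0.1]
width: 0.0002
gripper_force: 0.1
```

Emit:
step_arm:
  series:
    - [-1,0.015,0,0,0]
    - [-1,0.03,0,0,0]
    - [-1,0.03,0,0,0]

```text
time: 26.55
position: [0.5756, -0.0399, 0.1794]
eef_rot: [-0.045, 0.999, -0.0, -0.0]
force: [-0.1, -0.2, -0.5]
width: 0.0
gripper_force: 0.1
```

```bash
python3 door.py
```

```text
26.55 [ 0.5756 -0.0399  0.1794] [-0.07 -0.16 -0.48]
wrist blue px near hinge 12478 angle pct [ 96.8  98.8 100.  101.8 103.5 104.6 106.7] rmax 0.17929454604035808
top blue px near hinge 159 angle pct [ 95.7  98.7 102.3 107.4 112.2 117.4 123. ] rmax 0.08157033356398226
scene blue px near hinge 17 angle pct [ 97.6  98.   99.   99.5  99.9 100.3 100.3] rmax 0.17191200733479045
```

Not at the stop yet; I'll advance in small steps and watch the force.

Emit:
step_arm:
  series:
    - [-1,0.01,0,0,0]
    - [-1,0.02,0,0,0]
    - [-1,0.02,0,0,0]

```text
time: 27.0
position: [0.5733, -0.04, 0.1795]
eef_rot: [-0.045, 0.999, 0.0, -0.0]
force: [-0.1, 0.1, -0.3]
width: -0.0001
gripper_force: 0.1
```

Emit:
step_arm:
  series:
    - [-1,0.01,0,0,0]
    - [-1,0.016,0,0,0]
    - [-1,0.016,0,0,0]

```text
time: 27.3
position: [0.5714, -0.0402, 0.1795]
eef_rot: [-0.045, 0.999, 0.0, -0.0]
force: [0.5, -0.7, -0.4]
width: 0.0003
gripper_force: 0.1
```

```bash
python3 door.py
```

```text
27.3 [ 0.5714 -0.0402  0.1795] [ 0.53 -0.7  -0.44]
wrist blue px near hinge 8445 angle pct [ 98.  100.2 101.2 102.4 103.6 104.5 106.2] rmax 0.17933285086051068
top blue px near hinge 141 angle pct [ 98.1 100.4 103.4 108.4 112.7 117.5 123.3] rmax 0.07919809580911842
scene blue px near hinge 0 angle pct  rmax
```

Emit:
step_arm:
  series:
    - [-1,0.006,0,0,0]
    - [-1,0.012,0,0,0]
    - [-1,0.012,0,0,0]

```text
time: 27.75
position: [0.57, -0.0403, 0.1795]
eef_rot: [-0.045, 0.999, 0.0, -0.0]
force: [1.4, 1.1, -1.3]
width: -0.0
gripper_force: 0.1
```

Emit:
step_arm:
  series:
    - [-1,0.006,0,0,0]
    - [-1,0.012,0,0,0]
    - [-1,0.012,0,0,0]

```text
time: 28.05
position: [0.5689, -0.0404, 0.1795]
eef_rot: [-0.045, 0.999, -0.0, 0.0]
force: [0.9, 0.1, -1.2]
width: -0.0003
gripper_force: 0.5
```

Emit:
step_arm:
  series:
    - [-1,0.006,0,0,0]
    - [-1,0.012,0,0,0]
    - [-1,0.012,0,0,0]

```text
time: 28.35
position: [0.5686, -0.0404, 0.1797]
eef_rot: [-0.045, 0.999, -0.0, 0.002]
force: [5.2, 0.9, -4.1]
width: 0.0
gripper_force: 2.7
```

Emit:
step_arm:
  series:
    - [-1,0.006,0,0,0]
    - [-1,0.012,0,0,0]
    - [-1,0.012,0,0,0]

```text
time: 28.65
position: [0.5686, -0.0404, 0.1799]
eef_rot: [-0.045, 0.999, -0.0, 0.003]
force: [10.1, -0.6, -7.0]
width: 0.0001
gripper_force: 4.7
```

The finger stalled at the predicted shut position with about 10 N on the rubber stop. I'll back off and rise.

Emit:
step_arm:
  series:
    - [-1,-0.02,0,0,0]
    - [-1,-0.04,0,0,0]
    - [-1,-0.1,-0.02,0,0]
    - [-1,-0.2,-0.04,0,0]
    - [-1,-0.35,-0.07,0,0]
    - [-1,-0.5,-0.1,0,0]
    - [-1,-0.5,-0.1,-0.2,0]
    - [-1,-0.5,-0.1,-0.6,0]
    - [-1,-0.5,-0.1,-1,0]
    - [-1,-0.5,-0.1,-1,0]
    - [-1,-0.5,-0.1,-1,0]

```text
time: 29.75
position: [0.6272, -0.0475, 0.3005]
eef_rot: [-0.045, 0.999, 0.0, 0.001]
force: [0.3, 0.3, -0.9]
width: 0.0
gripper_force: 0.0
```

```bash
cat > fin.py <<'E'
from h import *
import door
s=robot.observe();print(s["time"],np.round(s["position"],4),np.round(s["force"],2))
img,K,W=cam("wrist");np.savez("w12",K=K,W=W,img=img);save(img,"w12.png");door.ang(img,K,W,"wrist")
# top-edge line: blue px that lie lit, fit by minAreaRect on blob at z=.205 plane
for q,z in [("door_top",.205),("knuckle_high",.15),("stop",.115),("hinge_high",.15)]:
    print(q,[(np.round(r["xy"],1).tolist(),round(r["p"],2),np.round(at_z(K,W,r["xy"],z),4).tolist()) for r in robot.tip_of(q,"wrist")[:3]])
a=np.radians(103);u=np.array([np.cos(a),np.sin(a)])
for rr in(.0,.014,.179): print(rr,np.round(proj(K,W,[.5824+rr*u[0],-.1792+rr*u[1],.205]),1))
for c in("top","scene"):
    im,K,W=cam(c);door.ang(im,K,W,c)
    for q,z in [("filter",0),("carton",0),("spray",0),("door_top",.205)]:
        print(q,[(np.round(r["xy"],1).tolist(),round(r["p"],2),np.round(at_z(K,W,r["xy"],z),3).tolist()) for r in robot.tip_of(q,c)[:3]])
E
python3 fin.py
```

```text
29.75 [ 0.6272 -0.0475  0.3005] [ 0.26  0.31 -0.94]
wrist blue px near hinge 4964 angle pct [ 96.8 100.  101.3 103.  104.9 107.2 112.4] rmax 0.17953646128473147
door_top [([235.6, 103.6], 0.69, [0.5586, -0.0834, 0.205])]
knuckle_high [([125.2, 116.5], 0.86, [0.5798, -0.1773, 0.15])]
stop []
hinge_high [([111.0, 121.9], 0.83, [0.5851, -0.1889, 0.15]), ([123.7, 118.0], 0.73, [0.5811, -0.1786, 0.15])]
0.0 [ 87.9 127.9]
0.014 [108.6 124.8]
0.179 [361.  88.]
top blue px near hinge 118 angle pct [ 98.3 100.7 104.  109.1 114.1 119.2 125.9] rmax 0.06884988918253741
filter [([428.0, 248.8], 0.71, [0.446, -0.418, 0.0])]
carton [([147.4, 165.7], 0.74, [0.676, 0.414, 0.0]), ([195.6, 224.7], 0.2, [0.503, 0.264, 0.0])]
spray [([356.7, 194.0], 0.69, [0.603, -0.209, 0.0]), ([432.4, 183.3], 0.61, [0.639, -0.432, 0.0])]
door_top [([234.5, 269.1], 0.68, [0.381, 0.124, 0.205]), ([106.3, 223.7], 0.58, [0.488, 0.451, 0.205])]
scene blue px near hinge 0 angle pct  rmax 
filter [([339.1, 354.6], 0.85, [0.445, -0.412, 0.0])]
carton [([263.4, 172.1], 0.62, [0.686, 0.395, 0.0])]
spray [([399.0, 321.4], 0.74, [0.646, -0.421, 0.0])]
door_top [([221.8, 214.1], 0.65, [0.346, 0.026, 0.205]), ([211.5, 143.7], 0.56, [0.479, 0.393, 0.205]), ([263.0, 167.7], 0.46, [0.56, 0.163, 0.205])]
```

Run:
```python
from h import *
P=np.array([.5824,-.1792])
for f in("w12",):
    d=np.load(f+".npz");K,W,img=d["K"],d["W"],d["img"]
    m=cv2.inRange(cv2.cvtColor(img,cv2.COLOR_RGB2HSV),(100,120,40),(125,255,255))
    pts=[]
    for c in range(130,350,4):
        v=np.nonzero(m[60:180,c])[0]
        if len(v): pts.append(at_z(K,W,(c,60+v[0]-.5),.205)[:2])
    pts=np.array(pts);vx,vy,x0,y0=cv2.fitLine(np.float32(pts),cv2.DIST_HUBER,0,1e-4,1e-4).ravel()
    print("inner edge angle",np.degrees(np.arctan2(vy,vx)),"dist of hinge from edge mm",1e3*(vx*(P[1]-y0)-vy*(P[0]-x0)))
# cabinet yaw: front-top edge in w3 (lit roof/front boundary) -> search strong edges with LSD at z=.225
d=np.load("w12.npz");K,W=d["K"],d["W"]
L=cv2.createLineSegmentDetector().detect(cv2.cvtColor(d["img"],cv2.COLOR_RGB2GRAY))[0][:,0]
for l in L:
    a,b=at_z(K,W,l[:2],.225)[:2],at_z(K,W,l[2:],.225)[:2]
    if np.linalg.norm(b-a)>.06 and max(l[1],l[3])<200: print(np.round(l),np.round(a,3),np.round(b,3),round(np.degrees(np.arctan2(*(b-a)[::-1]))%180,1))
```

```text
inner edge angle -77.935684 dist of hinge from edge mm 8.00421883307335
[362. 100. 117. 132.] [ 0.549 -0.007] [ 0.58  -0.152] 102.1
[159. 105. 303.  87.] [ 0.562 -0.126] [ 0.544 -0.043] 102.0
[223. 100. 117. 114.] [ 0.556 -0.088] [ 0.57  -0.151] 102.5
```

The door's inner edge is at 102.1° and the other long edges in view are at 102.0–102.5°, so it is shut and parallel. The bystanders are where they were and the arm is clear. Handing in.

```bash
python3 -c "
from bench import robot
print(robot.finish_job())"
```

```text
the job is handed in; nothing more can be done
None
```

The blue door is hung fully home on both pins and swung shut against its rubber stop. The gripper is clear, nothing nearby was disturbed, and I handed the job in at about 30 s (no verdict was returned).

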